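Glaze test tiles from drying rack to kiln rack, order kept

TASK

Move the four glaze test tiles from the wooden drying rack to the grey kiln rack, one to a bay, keeping the order counted from each rack's black end: the tile that stands nearest the black end of the drying rack goes into the bay nearest the black end of the kiln rack, and so on along the row. Set each one down gently, standing upright on the floor of its bay and square to the rack (either face forward), let go of it, and never let a tile fall over.

Things in the scene. Friction and masses are not known exactly. Their poses are not given: they have to be found in the camera images.
- tile_cobalt: Loose cobalt-glazed test tile, fired clay, about 0.13 kg: an upside-down T, 70 mm high. Buff foot 44 (x) x 40 (y) x 6 mm; on its middle an upright slab 12 mm thick (x), 40 mm wide (y), glazed on its upper 42 mm. Origin: centre of the foot's underside; z up. Starts in a bay of the drying rack, slab roughly along the row.
- tile_green: Loose green-glazed test tile, fired clay, about 0.13 kg: an upside-down T, 70 mm high. Buff foot 44 (x) x 40 (y) x 6 mm; on its middle an upright slab 12 mm thick (x), 40 mm wide (y), glazed on its upper 42 mm. Origin: centre of the foot's underside; z up. Starts in a bay of the drying rack, slab roughly along the row.
- tile_red: Loose red-glazed test tile, fired clay, about 0.13 kg: an upside-down T, 70 mm high. Buff foot 44 (x) x 40 (y) x 6 mm; on its middle an upright slab 12 mm thick (x), 40 mm wide (y), glazed on its upper 42 mm. Origin: centre of the foot's underside; z up. Starts in a bay of the drying rack, slab roughly along the row.
- tile_yellow: Loose yellow-glazed test tile, fired clay, about 0.13 kg: an upside-down T, 70 mm high. Buff foot 44 (x) x 40 (y) x 6 mm; on its middle an upright slab 12 mm thick (x), 40 mm wide (y), glazed on its upper 42 mm. Origin: centre of the foot's underside; z up. Starts in a bay of the drying rack, slab roughly along the row.
- tab_cobalt: Flat cobalt tab, 20 x 36 x 4 mm, fixed on the drying rack's front strip, 52 mm before (-x of the rack) the centre of the bay where the cobalt tile starts; stays as the record of the order. Origin: centre of its underside, 12 mm above the table.
- tab_green: Flat green tab, 20 x 36 x 4 mm, fixed on the drying rack's front strip, 52 mm before (-x of the rack) the centre of the bay where the green tile starts; stays as the record of the order. Origin: centre of its underside, 12 mm above the table.
- tab_red: Flat red tab, 20 x 36 x 4 mm, fixed on the drying rack's front strip, 52 mm before (-x of the rack) the centre of the bay where the red tile starts; stays as the record of the order. Origin: centre of its underside, 12 mm above the table.
- tab_yellow: Flat yellow tab, 20 x 36 x 4 mm, fixed on the drying rack's front strip, 52 mm before (-x of the rack) the centre of the bay where the yellow tile starts; stays as the record of the order. Origin: centre of its underside, 12 mm above the table.
- drying_rack: Brown wooden rack, full at the start: 270 mm row of four bays along its y axis, 76 mm deep (x), plus a 28 mm front strip (-x) with the tabs; black end block, 20 mm long, 24 mm high, at its +y end. Bay centres: x = 0, y = -99, -33, 33, 99 mm. Bay floor 64 (x) x 60 (y) mm, 12 mm above the table; dividers and lips 6 mm thick rise 8 mm. Fixed. Origin on the table under mid-row; x away from the robot.
- kiln_rack: Grey rack, empty at the start: 270 mm row of four bays along its y axis, 76 mm deep (x); black end block, 20 mm long, 24 mm high, at its -y end. Bay centres: x = 0, y = -99, -33, 33, 99 mm. Bay floor 64 (x) x 60 (y) mm, 12 mm above the table; dividers and lips 6 mm thick rise 8 mm. Fixed. Origin on the table under mid-row; x away from the robot.

How it is judged:
At the end, for the whole second after the job is handed in: Each tile is in the kiln-rack bay with the same number from the black end as its starting bay (its tab) on the drying rack: within 14 mm of the bay centre in x and y, foot on the floor (4 mm), tilt under 0.1 rad, square within 0.3 rad either way round, at rest, released (((y of tab_cobalt in the frame of drying_rack between 0.079 and 0.119 m and y of tile_cobalt in the frame of kiln_rack between -0.113 and -0.085 m) or (y of tab_cobalt in the frame of drying_rack between 0.013 and 0.053 m and y of tile_cobalt in the frame of kiln_rack between -0.047 and -0.019 m) or (y of tab_cobalt in the frame of drying_rack between -0.053 and -0.013 m and y of tile_cobalt in the frame of kiln_rack between 0.019 and 0.047 m) or (y of tab_cobalt in the frame of drying_rack between -0.119 and -0.079 m and y of tile_cobalt in the frame of kiln_rack between 0.085 and 0.113 m)) and x of tile_cobalt in the frame of kiln_rack between -0.014 and 0.014 m and z of tile_cobalt in the frame of kiln_rack between 0.008 and 0.016 m and angle between each of tile_cobalt, tile_green, tile_red, tile_yellow's own z axis and vertical below 0.1 rad and angle between the x axis of each of tile_cobalt, tile_green, tile_red, tile_yellow and the x axis of kiln_rack, either way round below 0.3 rad and linear speed of each of tile_cobalt, tile_green, tile_red, tile_yellow below 0.02 m/s and angular speed of each of tile_cobalt, tile_green, tile_red, tile_yellow below 0.2 rad/s and contact force between each of tile_cobalt, tile_green, tile_red, tile_yellow and the fingers below 0.05 N and ((y of tab_green in the frame of drying_rack between 0.079 and 0.119 m and y of tile_green in the frame of kiln_rack between -0.113 and -0.085 m) or (y of tab_green in the frame of drying_rack between 0.013 and 0.053 m and y of tile_green in the frame of kiln_rack between -0.047 and -0.019 m) or (y of tab_green in the frame of drying_rack between -0.053 and -0.013 m and y of tile_green in the frame of kiln_rack between 0.019 and 0.047 m) or (y of tab_green in the frame of drying_rack between -0.119 and -0.079 m and y of tile_green in the frame of kiln_rack between 0.085 and 0.113 m)) and x of tile_green in the frame of kiln_rack between -0.014 and 0.014 m and z of tile_green in the frame of kiln_rack between 0.008 and 0.016 m and ((y of tab_red in the frame of drying_rack between 0.079 and 0.119 m and y of tile_red in the frame of kiln_rack between -0.113 and -0.085 m) or (y of tab_red in the frame of drying_rack between 0.013 and 0.053 m and y of tile_red in the frame of kiln_rack between -0.047 and -0.019 m) or (y of tab_red in the frame of drying_rack between -0.053 and -0.013 m and y of tile_red in the frame of kiln_rack between 0.019 and 0.047 m) or (y of tab_red in the frame of drying_rack between -0.119 and -0.079 m and y of tile_red in the frame of kiln_rack between 0.085 and 0.113 m)) and x of tile_red in the frame of kiln_rack between -0.014 and 0.014 m and z of tile_red in the frame of kiln_rack between 0.008 and 0.016 m and ((y of tab_yellow in the frame of drying_rack between 0.079 and 0.119 m and y of tile_yellow in the frame of kiln_rack between -0.113 and -0.085 m) or (y of tab_yellow in the frame of drying_rack between 0.013 and 0.053 m and y of tile_yellow in the frame of kiln_rack between -0.047 and -0.019 m) or (y of tab_yellow in the frame of drying_rack between -0.053 and -0.013 m and y of tile_yellow in the frame of kiln_rack between 0.019 and 0.047 m) or (y of tab_yellow in the frame of drying_rack between -0.119 and -0.079 m and y of tile_yellow in the frame of kiln_rack between 0.085 and 0.113 m)) and x of tile_yellow in the frame of kiln_rack between -0.014 and 0.014 m and z of tile_yellow in the frame of kiln_rack between 0.008 and 0.016 m); the robot touches nothing.
It fails at once if a tile falls over (tilts beyond 0.7 rad) (angle between any of tile_cobalt, tile_green, tile_red, tile_yellow's own z axis and vertical above 0.7 rad).
It fails at once if a tile is dropped (moves faster than 0.45 m/s, a fall of about 10 mm, with no finger on it) ((linear speed of tile_cobalt above 0.45 m/s and contact force between tile_cobalt and the fingers below 0.01 N) or (linear speed of tile_green above 0.45 m/s and contact force between tile_green and the fingers below 0.01 N) or (linear speed of tile_red above 0.45 m/s and contact force between tile_red and the fingers below 0.01 N) or (linear speed of tile_yellow above 0.45 m/s and contact force between tile_yellow and the fingers below 0.01 N)).
It also fails if it takes over 104 s, if anything falls off the work surface, if the arm or the gripper's body presses on something with over 40 N, if the wrist force passes 120 N, or if a joint passes its speed limit or range.

ROBOT

A 6-joint arm with a two-finger parallel gripper is mounted at the origin on the work surface. World frame = base frame: x ahead of the robot, y to its left, z up, the work surface at z = 0. Lengths are in m, angles in rad, forces in N, time in s.
With the tool pointing down it reaches from about 0.375 to 0.975 m from the base axis. Payload 3.8 kg.
Tool frame: the origin (TCP) lies at the very end of the fingers, on their centre line; the grasp point (between the pads) lies 19 mm behind it; z points along the fingers, y is the line along which they close (so a half turn about z gives the same grasp; the last joint's range is limited). The gripper opens to 85 mm and grips with 20 to 120 N. Pads are 22 mm wide; open, the fingers measure 114 mm over their backs; the gripper's body (76 mm by 85 mm) begins 54 mm behind the grasp point. The pads swing forward as they close: fully open they stand 13 mm farther back than shut.
Start: joints at [1.13, 0.264, 1.604, -0, 1.274, -0.037], TCP at [0.265, 0.621, 0.231] pointing down, gripper open.
Joint ranges: [-2.63, 2.63], [-0.94, 2.18], [0.31, 2.57], [-1.31, 4.45], [0, 2.66], [-2.55, 2.55]. Speed limits (rad/s): [2.57, 2.57, 3.14, 3.14, 3.14, 3.14].

INTERFACE

Orientations are given as a rotation vector (axis times angle).
In Python, from workcell import bot gives the robot as it stands. The module is installed in compiled form; this text tells all that it offers.
- The arm moves only by the shell command python3 -m jog 'ROWS' [OPENING] [FORCE]. ROWS is a JSON object whose key "ticks" holds a list of rows, 1 to 5 of them, each of 4 numbers: dx, dy, dz in m, then a turn about the tool's z in rad; each row shifts and turns the commanded pose from where the row before left it, along the tool's axes as they then stand; what a row does not reach is not made up. A row lasts 1/8 s, in which the tool goes at most 0.0625 m and 0.188 rad, less where a joint would pass 70% of its speed; a pose out of reach is approached as far as the arm can. OPENING is the opening from 0.0 (shut) to 1.0 (fully open), set as the command begins (- or left out keeps the last). The fingers move at their own pace and stop on an object; FORCE is the grip in N (left out, the last holds). Time passes only in rows, so rows that do not move let the fingers close. It prints the time, the measured TCP pose, the force, the opening and the grip force at its end. Input that does not fit is refused with a message, and nothing moves.
- bot.read_state(): the state, without advancing time (a new reading comes with each control period).
- bot.read_camera(name): name is "scene" or "side" or "wrist"; returns the picture (400x640x3 uint8, red, green, blue); there is no depth.
- bot.camera_info(name): a dict with "intrinsics" (3x3 intrinsics, pixels), "k1" (the pictures are not rectified: a ray, as slopes to the right and down, at radius r is drawn at 1 + k1 r^2 times it, then the intrinsics apply), "extrinsics" (4x4, takes a point from camera to world coordinates). Camera axes: x right, y down, z forward; pixel columns grow to the right and rows downward; lengths in m; the calibration is good to about 2 mm. A picture is of the moment at which its call begins: read the wrist's pose just before it. camera_info takes no time and is no camera call; for the wrist camera it gives the pose at the moment of the call.
- bot.finish_job(): hands the job in; it is judged then, once.
Trained networks look in the newest picture that a camera, given by its name, has taken for a name from the list of things; names that differ only in an ending like _2 or _b are one class to them, and where a whole thing is asked for, a point or a joint stands for the part that bears it (a point fixed in the world has none). Each returns a list of dicts, best first, with "conf" (0 to 1); they miss things now and then, are a little off and sometimes report something else, mostly with a low value. They report only what shows in the picture. A call takes as long as a camera call.
- bot.search_frame(camera, thing): "box" ([left, top, right, bottom] in pixels, round what is visible of it).
- bot.regions_of(camera, thing): "pixels" (400x640 bool, what is visible of it) and "box" ([left, top, right, bottom] in pixels, round what is visible of it).
- bot.spot_point(camera, thing): "pixel" ([row, column] in pixels: a listed point, or the origin of a listed thing).
The state is a dict: "time": time; "q": joint angles; "joint_vel": joint speeds; "joint_torque": joint torques, N m; "tool_pos": TCP position; "tcp_rot": TCP orientation; "wrist_force": force on the tool from outside, world axes, zero at the start; "torque": the same for the moment, N m; "width": opening from 0.0 (shut) to 1.0 (fully open); "grip_force": force on a finger pad.
Only numpy, scipy, OpenCV 4.12 (cv2) and the standard library are available. Lean on these libraries where they do the work, as an engineer would, in place of code of your own. Each camera call takes 0.05 s, during which the arm holds its last target. There are 200 camera calls.

## Working session

There is one attempt and no reset: what is moved stays moved. The work goes in short steps, Python scripts to look and compute and a shell command to move; the robot and the scene stay as the last step left them, time stands still between calls to the robot, and variables do not carry over. Pictures are saved under pics/ and viewed, at most 14 in all, crops included, and the job is handed in when it is done.

```bash
mkdir -p pics; cat > h.py <<'E'
from workcell import bot
import numpy as np, cv2
from scipy.spatial.transform import Rotation as R
def snap(c,f):
    im=bot.read_camera(c); cv2.imwrite(f'pics/{f}.png',cv2.cvtColor(im,cv2.COLOR_RGB2BGR)); return im
def ray(c,row,col,z,info=None):
    i=info or bot.camera_info(c); K=np.array(i['intrinsics']); E=np.array(i['extrinsics'])
    d=np.array([(col-K[0,2])/K[0,0],(row-K[1,2])/K[1,1]]); u=d.copy()
    for _ in range(20): u=d/(1+i['k1']*(u@u))
    v=E[:3,:3]@np.r_[u,1]; o=E[:3,3]
    return o+v*(z-o[2])/v[2]
def proj(c,p,info=None):
    i=info or bot.camera_info(c); K=np.array(i['intrinsics']); E=np.array(i['extrinsics'])
    q=E[:3,:3].T@(np.asarray(p)-E[:3,3]); u=q[:2]/q[2]; u=u*(1+i['k1']*(u@u))
    return np.array([K[1,1]*u[1]+K[1,2],K[0,0]*u[0]+K[0,2]])
E
python3 - <<'E'
from h import *
print(bot.read_state())
for c in('scene','side','wrist'):
    snap(c,c+'0'); i=bot.camera_info(c); print(c,np.round(i['extrinsics'],3).tolist(),i['intrinsics'],i['k1'])
for c in('scene','side'):
    for n in ['drying_rack','kiln_rack']+[a+b for a in('tab_','tile_') for b in('cobalt','green','red','yellow')]:
        r=bot.spot_point(c,n)[:2]
        for d in r:
            z=0 if 'rack' in n else .012
            print(c,n,round(d['conf'],2),np.round(d['pixel'],1),np.round(ray(c,*d['pixel'],z),4))
E
```

```text
{'time': 0.0, 'q': array([ 1.13010156e+00,  2.64759527e-01,  1.60536057e+00,  4.92172296e-05,
        1.27372248e+00, -3.68994606e-02]), 'joint_vel': array([ 0.0006983 ,  0.00030717,  0.00025925,  0.00110337, -0.00157104,
       -0.00079699]), 'joint_torque': array([-2.03748732e-04, -5.15117276e+01, -3.67309141e+01,  1.02756161e-06,
        1.30609958e-02,  7.87416980e-06]), 'tool_pos': array([0.26488922, 0.62005801, 0.229965  ]), 'tcp_rot': array([-0.62988579, -3.07720749,  0.00341578]), 'wrist_force': array([-0.42980847, -0.88317773, -0.82114194]), 'torque': array([ 0.01890004,  0.01728499, -0.01229308]), 'grip_force': 0.0, 'width': 1.0005034178538137}
scene [[-0.78, 0.468, -0.415, 0.92], [0.625, 0.602, -0.497, 0.486], [0.018, -0.647, -0.762, 0.834], [0.0, 0.0, 0.0, 1.0]] [[473.83943185   0.         314.65695219]
 [  0.         473.83943185 194.73808016]
 [  0.           0.           1.        ]] 0.014031081671623605
side [[-0.935, -0.209, 0.285, 0.285], [-0.354, 0.529, -0.771, 0.642], [0.011, -0.822, -0.569, 0.528], [0.0, 0.0, 0.0, 1.0]] [[376.08218081   0.         311.62899744]
 
[... 1132 characters left out ...]
6 0.012 ]
side drying_rack 0.57 [283.7 248.6] [0.5599 0.2301 0.    ]
side kiln_rack 0.97 [177.3 351.8] [ 0.4841 -0.2077  0.    ]
side tab_cobalt 0.71 [302.1 255.9] [0.5216 0.2724 0.012 ]
side tab_green 0.59 [257.6 304.8] [0.4835 0.1384 0.012 ]
side tab_green 0.44 [269.1 262.2] [0.5473 0.1972 0.012 ]
side tab_red 0.51 [327.1 230.4] [0.5362 0.3337 0.012 ]
side tab_yellow 0.56 [277.8 283.4] [0.5006 0.2029 0.012 ]
side tab_yellow 0.5 [282.8 248.4] [0.555  0.2377 0.012 ]
side tile_cobalt 0.6 [286.5 235.4] [0.5726 0.2543 0.012 ]
side tile_green 0.7 [246.5 284.4] [0.5341 0.1234 0.012 ]
side tile_red 0.91 [310.9 214.4] [0.5781 0.3154 0.012 ]
side tile_yellow 0.69 [269.7 262.6] [0.5458 0.1984 0.012 ]
```

View pics/scene0.png

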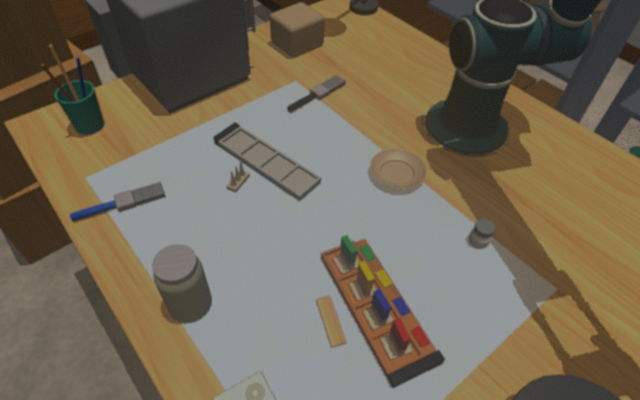

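View pics/side0.png

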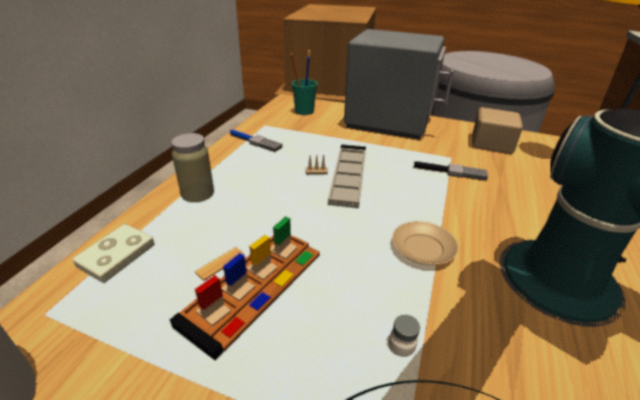

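View pics/wrist0.png

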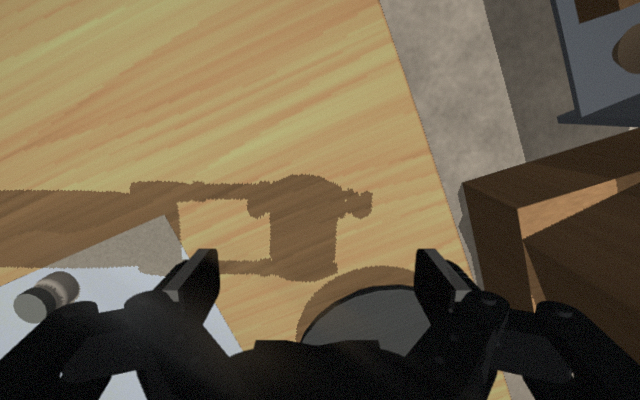

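The pictures agree. The drying rack's black end is at scene (415,368), with the order red, cobalt, yellow, green counted from it. The kiln rack's black end is at scene (227,133), its far −y end. Next I'll fit the rack and tile poses to the masks.

```bash
cat > fit.py <<'E'
from h import *
from scipy.optimize import minimize
def box(x0,x1,y0,y1,z0,z1): return np.array([[x,y,z] for x in(x0,x1) for y in(y0,y1) for z in(z0,z1)])
KR=[box(-.038,.038,-.135,.135,0,.02),box(-.038,.038,-.155,-.135,0,.024)]
TI=[box(-.022,.022,-.02,.02,0,.006),box(-.006,.006,-.02,.02,.006,.07)]
def sil(c,info,parts,x,y,w,z):
    m=np.zeros((1600,2560),np.uint8); 
    for P in parts:
        Q=P@R.from_euler('z',w).as_matrix().T+[x,y,z]
        uv=np.array([proj(c,q,info)[::-1] for q in Q])*4+1.5
        cv2.fillConvexPoly(m,cv2.convexHull(uv.astype(np.float32)).round().astype(np.int32),255)
    return cv2.resize(m,(640,400),interpolation=cv2.INTER_AREA)/255.
def fit(obs,parts,p0,z):
    # obs: list (camera, info, mask)
    def cost(p):
        return sum(1-np.minimum(s,m).sum()/np.maximum(s,m).sum() for c,i,m in obs for s in [sil(c,i,parts,*p,z)])
    S=np.vstack([p0,np.array(p0)+np.diag([.008,.008,.12])])
    r=minimize(cost,p0,method='Nelder-Mead',options=dict(initial_simplex=S,xatol=2e-4,fatol=1e-4,maxiter=90))
    return r.x,r.fun/len(obs)
E
python3 - <<'E'
from fit import *
I={c:bot.camera_info(c) for c in('scene','side')}
bot.read_camera('scene');bot.read_camera('side')
col={'red':'r','cobalt':'b','yellow':'y','green':'g'}
def masks(n): 
    o=[]
    for c in I:
        r=bot.regions_of(c,n)
        if r: o.append((c,I[c],r[0]['pixels'].astype(float)))
    return o
k=masks('kiln_rack')
for s in([0,1],[0],[1]): print('kiln',s,*fit([k[j] for j in s],KR,[.487,-.203,.1 if 0 else 0.],0))
P={'red':(.58,.315),'cobalt':(.57,.254),'yellow':(.545,.199),'green':(.5335,.127)}
for n in P: print(n,*fit(masks('tile_'+n),TI,[*P[n],-.24],.012))
# drying rack from tabs: colour centroid inside region
from scipy.optimize import least_squares
ys={'red':.099,'cobalt':.033,'yellow':-.033,'green':-.099}; ob=[]
for n in ys:
    for c in I:
        for r in bot.regions_of(c,'tab_'+n)[:2]:
            rc=np.argwhere(r['pixels']).mean(0); ob.append((n,c,rc)); print(n,c,round(r['conf'],2),r['pixels'].sum(),ray(c,*rc,.016,I[c])[:2].round(4))
def res(p):
    return np.concatenate([proj(c,np.r_[p[:2]+R.from_euler('z',p[2]).as_matrix()[:2,:2]@[-.052,ys[n]],.016],I[c])-rc for n,c,rc in ob])
r=least_squares(res,[.558,.223,-.245],loss='soft_l1'); print('dry',r.x,r.fun.round(1))
for n in ys:print(n,r.x[:2]+R.from_euler('z',r.x[2]).as_matrix()[:2,:2]@[0,ys[n]])
E
```

```text
Traceback (most recent call last):
IndexError: list index out of range
```

```bash
cat > run1.py <<'E'
from fit import *
from scipy.optimize import least_squares
I={c:bot.camera_info(c) for c in('scene','side')}
bot.read_camera('scene');bot.read_camera('side')
a=ray('scene',190,308,.02)[:2]; b=ray('scene',133,227,.02)[:2]; print('ends',a,b); w=np.arctan2(*(a-b)[::-1])-np.pi/2
def masks(n): 
    return [(c,I[c],r['pixels'].astype(float)) for c in I for r in bot.regions_of(c,n)[:1]]
k=masks('kiln_rack'); print(len(k),w)
for o in [k]+[[j] for j in k]: print('kiln',o[0][0],*fit(o,KR,[.487,-.203,w],0))
P={'red':(.58,.315),'cobalt':(.57,.254),'yellow':(.545,.199),'green':(.5335,.127)}
for n in P:
    m=masks('tile_'+n); print(n,len(m),*fit(m,TI,[*P[n],-.24],.012))
ys={'red':.099,'cobalt':.033,'yellow':-.033,'green':-.099}; ob=[]
for n in ys:
    for c in I:
        for r in bot.regions_of(c,'tab_'+n)[:1]:
            rc=np.argwhere(r['pixels']).mean(0); ob.append((n,c,rc)); print(n,c,round(r['conf'],2),r['pixels'].sum(),ray(c,*rc,.016,I[c])[:2].round(4))
def res(p):
    return np.concatenate([proj(c,np.r_[p[:2]+R.from_euler('z',p[2]).as_matrix()[:2,:2]@[-.052,ys[n]],.016],I[c])-rc for n,c,rc in ob])
r=least_squares(res,[.558,.223,-.245],loss='soft_l1'); print('dry',r.x,r.fun.round(1))
for n in ys:print(n,r.x[:2]+R.from_euler('z',r.x[2]).as_matrix()[:2,:2]@[0,ys[n]])
E
python3 run1.py
```

```text
ends [ 0.47917232 -0.06480742] [ 0.52281915 -0.33938405]
2 0.15764150403193855
kiln scene [ 0.49245603 -0.20165248  0.19036443] 0.04301921141493942
kiln scene [ 0.49255439 -0.20305016  0.19285683] 0.040583055534399115
kiln side [ 0.49316884 -0.20163276  0.18937843] 0.03842518509920323
red 2 [ 0.57976965  0.31682047 -0.36058145] 0.05997572978838417
cobalt 2 [ 0.56614465  0.25547576 -0.21282576] 0.07416702796896774
yellow 2 [ 0.54923621  0.19659467 -0.31663805] 0.09930509876824906
green 2 [ 0.53428033  0.13123633 -0.2160369 ] 0.08050282495176553
red scene 0.61 222 [0.534  0.3316]
red side 0.65 752 [0.5462 0.107 ]
cobalt scene 0.73 207 [0.5352 0.3321]
cobalt side 0.5 195 [0.5156 0.2702]
yellow scene 0.69 174 [0.5013 0.2035]
yellow side 0.7 139 [0.4998 0.2081]
green scene 0.48 143 [0.4862 0.1403]
green side 0.52 154 [0.4833 0.1445]
dry [ 0.55901028  0.22459753 -0.2401711 ] [ -0.    1.4  87.4 -49.7 -31.  -17.7  -0.6  -0.1   0.3   0.8  -1.3   0.3
  -0.2   0.6  -1.4  -0.1]
red [0.58255929 0.32075596]
cobalt [0.56685995 0.25665034]
yellow [0.55116061 0.19254472]
green [0.53546127 0.1284391 ]
```

```bash
cat > to.py <<'E'
import sys
from h import *
# usage: to.py x y z yaw(tool y axis angle) : first turn, then shift in tool axes after the turn
x,y,z,w=map(float,sys.argv[1:5])
s=bot.read_state(); M=R.from_rotvec(s['tcp_rot']).as_matrix(); p=s['tool_pos']
a=np.arctan2(M[1,1],M[0,1]); t=-((w-a+np.pi/2)%np.pi-np.pi/2)
M2=M@R.from_euler('z',t).as_matrix()
print('t',round(s['time'],2),'tcp',p.round(4),'yaw',round(a,3),'down',M[:,2].round(3),'q',s['q'].round(2),'w',round(s['width'],3),'F',s['wrist_force'].round(1))
print('turn',round(t,3),'shift after turn',(M2.T@(np.array([x,y,z])-p)).round(4))
E
python3 to.py .580 .317 .13 -.24
python3 -c "
from h import *
print(ray('scene',320,190,0),ray('scene',178,237,0),ray('scene',185,398,0))"
```

```text
t 2.35 tcp [0.2652 0.6207 0.2313] yaw 1.167 down [-0. -0. -1.] q [ 1.13  0.26  1.6   0.    1.27 -0.04] w 0.996 F [-0.3  0.   0.5]
turn 1.407 shift after turn [-0.2202  0.378   0.1013]
[ 8.42170562e-01  3.93296975e-02 -1.11022302e-16] [ 0.57796003 -0.2111537   0.        ] [0.291052   0.03963697 0.        ]
```

```bash
python3 -m jog '{"ticks":[[0, 0, 0, 0.176], [0, 0, 0, 0.176], [0, 0, 0, 0.176], [0, 0, 0, 0.176]]}' && python3 -m jog '{"ticks":[[0, 0, 0, 0.176], [0, 0, 0, 0.176], [0, 0, 0, 0.176], [0, 0, 0, 0.175]]}' && python3 -m jog '{"ticks":[[-0.0275, 0.047, 0.012, 0], [-0.0275, 0.047, 0.012, 0], [-0.0275, 0.047, 0.012, 0], [-0.0275, 0.047, 0.012, 0]]}' && python3 -m jog '{"ticks":[[-0.0275, 0.047, 0.012, 0], [-0.0275, 0.047, 0.012, 0], [-0.0275, 0.047, 0.012, 0], [-0.0275, 0.047, 0.012, 0], [0, 0, 0, 0]]}'; python3 to.py .580 .317 .038 -.24
```

```text
time: 2.85
tool_pos: [0.2652, 0.6207, 0.2313]
tcp_rot: [1.66, 2.667, -0.0]
wrist_force: [0.6, 0.6, -0.6]
width: 0.997
grip_force: 0.0
time: 3.35
tool_pos: [0.2652, 0.6207, 0.2313]
tcp_rot: [2.477, 1.932, -0.0]
wrist_force: [-0.3, 0.5, -0.1]
width: 1.001
grip_force: 0.0
time: 3.85
tool_pos: [0.4228, 0.468, 0.1832]
tcp_rot: [-2.471, -1.94, -0.001]
wrist_force: [-0.0, 0.1, 0.4]
width: 0.996
grip_force: 0.0
time: 4.47
tool_pos: [0.5801, 0.3142, 0.1339]
tcp_rot: [2.476, 1.933, -0.003]
wrist_force: [0.2, -0.8, 0.7]
width: 0.998
grip_force: 0.0
t 4.47 tcp [0.5801 0.3142 0.1339] yaw -0.245 down [-0.001 -0.002 -1.   ] q [ 0.46  0.31  1.73 -0.    1.1   0.7 ] w 0.998 F [ 0.2 -0.8  0.7]
turn -0.005 shift after turn [ 0.0029 -0.0007  0.0959]
```

```bash
python3 -m jog '{"ticks":[[0.003, 0, 0, 0]]}' >/dev/null; python3 -c "
from h import *
i=bot.camera_info('wrist'); snap('wrist','w1')
for n,p in {'red':(.5798,.3168),'cobalt':(.5661,.2555),'yellow':(.549,.1966)}.items(): print(n,proj('wrist',[*p,.082],i).round())"
```

```text
red [224. 320.]
cobalt [311. 322.]
yellow [383. 318.]
```

View pics/w1.png

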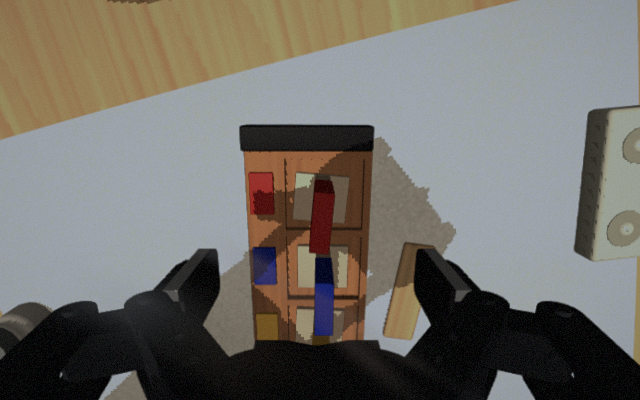

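The wrist view shows the red slab's top centred near (224,320), where it was predicted, between the fingers and clear of them. I'll grasp it now.

```bash
python3 -m jog '{"ticks":[[0, 0, 0.032, 0], [0, 0, 0.032, 0], [0, 0, 0.03, 0], [0, 0, 0, 0]]}' >/dev/null; python3 to.py .580 .317 .038 -.24;  python3 -m jog '{"ticks":[[0, 0, 0, 0], [0, 0, 0, 0], [0, 0, 0, 0], [0, 0, 0, 0], [0, 0, 0, 0]]}' 0 40; python3 to.py .580 .317 .14 -.24
```

```text
t 5.15 tcp [0.5755 0.321  0.0387] yaw -0.238 down [-0.005 -0.002 -1.   ] q [0.47 0.41 1.79 0.   0.95 0.71] w 1.003 F [ 0.2  0.6 -0.2]
turn 0.002 shift after turn [-0.0028  0.0053  0.0007]
time: 5.78
tool_pos: [0.5796, 0.3208, 0.0423]
tcp_rot: [2.471, 1.939, 0.003]
wrist_force: [-0.1, -0.8, 3.9]
width: 0.132
grip_force: 39.6
t 5.78 tcp [0.5796 0.3208 0.0423] yaw -0.24 down [ 0.001  0.001 -1.   ] q [0.47 0.41 1.79 0.   0.95 0.71] w 0.132 F [-0.1 -0.8  3.9]
turn -0.0 shift after turn [-0.0035  0.0014 -0.0977]
```

```bash
python3 -m jog '{"ticks":[[0, 0, -0.025, 0], [0, 0, -0.04, 0], [0, 0, -0.035, -0.143], [0, 0, 0, -0.143], [0, 0, 0, -0.144]]}'; python3 to.py .5108 -.2958 .13 .19
```

```text
time: 6.4
tool_pos: [0.5788, 0.3204, 0.1416]
tcp_rot: [1.995, 2.427, 0.0]
wrist_force: [0.2, 0.7, -2.0]
width: 0.135
grip_force: 39.2
t 6.4 tcp [0.5788 0.3204 0.1416] yaw 0.195 down [ 0.  0. -1.] q [0.47 0.3  1.72 0.   1.11 0.27] w 0.135 F [ 0.2  0.7 -2. ]
turn 0.005 shift after turn [-0.5923 -0.1832  0.0116]
```

```bash
python3 -m jog '{"ticks":[[-0.02, -0.0062, 0, 0], [-0.04, -0.0124, 0, 0], [-0.045, -0.0139, 0, 0], [-0.045, -0.0139, 0, 0], [-0.045, -0.0139, 0, 0]]}' >/dev/null; python3 -m jog '{"ticks":[[-0.045, -0.0139, 0, 0], [-0.045, -0.0139, 0, 0], [-0.045, -0.0139, 0, 0], [-0.045, -0.0139, 0, 0], [-0.045, -0.0139, 0, 0]]}' > /dev/null; python3 -m jog '{"ticks":[[-0.045, -0.0139, 0, 0], [-0.045, -0.0139, 0, 0], [-0.045, -0.0139, 0, 0], [-0.025, -0.0077, 0, 0], [0, 0, 0, 0]]}' ;  python3 to.py .5108 -.2958 .07 .19
```

```text
time: 8.28
tool_pos: [0.5107, -0.285, 0.1407]
tcp_rot: [-2.007, -2.416, 0.001]
wrist_force: [0.2, 0.6, -0.9]
width: 0.135
grip_force: 39.1
t 8.28 tcp [ 0.5107 -0.285   0.1407] yaw 0.185 down [-0.001  0.    -1.   ] q [-0.55  0.17  1.89 -0.    1.08 -0.74] w 0.135 F [ 0.2  0.6 -0.9]
turn -0.005 shift after turn [-0.0106 -0.0019  0.0707]
```

```bash
python3 -m jog '{"ticks":[[-0.0106, -0.0019, 0.03, 0], [0, 0, 0.03, 0], [0, 0, 0.02, 0], [0, 0, 0, 0]]}' ;  python3 to.py .5108 -.2958 .042 .19; python3 -c "
from h import *
snap('side','s1'); im=cv2.imread('pics/s1.png')[120:230,260:440]; cv2.imwrite('pics/s1c.png',cv2.resize(im,None,fx=4,fy=4,interpolation=2))"
```

```text
time: 8.78
tool_pos: [0.5106, -0.2919, 0.059]
tcp_rot: [-1.998, -2.418, 0.001]
wrist_force: [0.9, -0.6, -1.8]
width: 0.136
grip_force: 39.1
t 8.78 tcp [ 0.5106 -0.2919  0.059 ] yaw 0.19 down [-0.004  0.003 -1.   ] q [-0.56  0.27  1.94  0.    0.94 -0.75] w 0.136 F [ 0.9 -0.6 -1.8]
turn -0.0 shift after turn [-0.0039 -0.0005  0.017 ]
```

View pics/s1c.png

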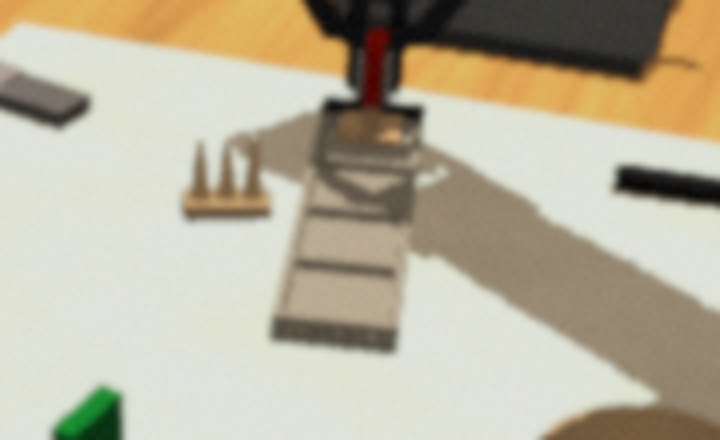

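The tile hovers over the bay nearest the black end (crop ~(370,130)), clear of the dividers. I'll lower it slowly.

```bash
python3 -m jog '{"ticks":[[-0.003, 0, 0.005, 0], [0, 0, 0.006, 0], [0, 0, 0.003, 0], [0, 0, 0, 0]]}' ;  python3 to.py .5108 -.2958 .042 .19
```

```text
time: 9.32
tool_pos: [0.5129, -0.2965, 0.0471]
tcp_rot: [-2.0, -2.422, 0.0]
wrist_force: [0.4, 0.2, -1.2]
width: 0.137
grip_force: 39.1
t 9.32 tcp [ 0.5129 -0.2965  0.0471] yaw 0.19 down [-0.  0. -1.] q [-0.57  0.29  1.94 -0.    0.91 -0.76] w 0.137 F [ 0.4  0.2 -1.2]
turn -0.0 shift after turn [ 0.001  -0.0019  0.0051]
```

```bash
python3 -m jog '{"ticks":[[0, 0, 0.0015, 0], [0, 0, 0, 0]]}'
```

```text
time: 9.57
tool_pos: [0.5131, -0.2966, 0.0458]
tcp_rot: [-2.001, -2.422, 0.0]
wrist_force: [0.6, 0.0, -0.7]
width: 0.138
grip_force: 39.1
```

```bash
for i in 1 ; do python3 -m jog '{"ticks":[[0, 0, 0.0015, 0], [0, 0, 0, 0]]}' | grep -E "pos|force"; python3 -m jog '{"ticks":[[0, 0, 0.0015, 0], [0, 0, 0, 0]]}' | grep -E "pos|force"; done
```

```text
tool_pos: [0.513, -0.2965, 0.0441]
wrist_force: [0.3, 0.6, -1.3]
grip_force: 39.1
tool_pos: [0.513, -0.2965, 0.0426]
wrist_force: [0.9, -0.2, -1.1]
grip_force: 39.1
```

```bash
python3 -m jog '{"ticks":[[0, 0, 0.001, 0], [0, 0, 0, 0]]}' | grep -E "pos|force"; python3 -m jog '{"ticks":[[0, 0, 0.001, 0], [0, 0, 0, 0]]}' | grep -E "pos|force"
```

```text
tool_pos: [0.5132, -0.2967, 0.0423]
wrist_force: [-0.6, 0.1, 3.6]
grip_force: 39.7
tool_pos: [0.5133, -0.2967, 0.0422]
wrist_force: [-3.2, 1.7, 9.7]
grip_force: 40.7
```

```bash
python3 -m jog '{"ticks":[[0, 0, -0.001, 0], [0, 0, 0, 0]]}' | grep -E "pos|force"; python3 -m jog '{"ticks":[[0, 0, 0, 0], [0, 0, 0, 0], [0, 0, 0, 0], [0, 0, 0, 0]]}' 1; python3 -m jog '{"ticks":[[0, 0, -0.02, 0], [0, 0, -0.04, 0], [0, 0, -0.04, 0], [0, 0, 0, 0]]}'; python3 - <<'E'
from fit import *
I={c:bot.camera_info(c) for c in('scene','side')}
for c in I: bot.read_camera(c)
m=[(c,I[c],r['pixels'].astype(float)) for c in I for r in bot.regions_of(c,'tile_red')[:1]]
x,f=fit(m,TI,[.5115,-.2992,.19],.012); print(len(m),x,f)
d=x[:2]-[.4928,-.202]; c,s=np.cos(.19),np.sin(.19); print('kiln frame',c*d[0]+s*d[1],-s*d[0]+c*d[1])
E
python3 to.py .5661 .2555 .135 -.24
```

```text
tool_pos: [0.5133, -0.2967, 0.0423]
wrist_force: [-2.8, 1.4, 5.4]
grip_force: 40.1
time: 11.32
tool_pos: [0.5131, -0.2965, 0.0416]
tcp_rot: [-2.001, -2.422, -0.0]
wrist_force: [0.3, 0.6, -0.1]
width: 0.965
grip_force: 0.0
time: 11.82
tool_pos: [0.5165, -0.2987, 0.1482]
tcp_rot: [1.994, 2.414, 0.002]
wrist_force: [0.5, 0.1, 0.7]
width: 0.999
grip_force: 0.0
2 [ 0.51188328 -0.30017984  0.2364236 ] 0.21379366846929904
kiln frame 0.00019772831072286876 -0.10001706625056923
t 12.03 tcp [ 0.5123 -0.2961  0.141 ] yaw 0.19 down [-0.002  0.001 -1.   ] q [-0.57  0.18  1.88 -0.    1.08 -0.76] w 1.0 F [-0.2  0.8 -0.9]
turn 0.43 shift after turn [ 0.5485 -0.0789  0.0064]
```

```bash
python3 -m jog '{"ticks":[[0, 0, 0, 0.143], [0, 0, 0, 0.143], [0, 0, 0, 0.144]]}' >/dev/null; python3 -m jog '{"ticks":[[0.05, -0.0072, 0, 0], [0.05, -0.0072, 0, 0], [0.05, -0.0072, 0, 0], [0.05, -0.0072, 0, 0], [0.05, -0.0072, 0, 0]]}' >/dev/null; python3 -m jog '{"ticks":[[0.05, -0.0072, 0, 0], [0.05, -0.0072, 0, 0], [0.05, -0.0072, 0, 0], [0.05, -0.0072, 0, 0], [0.05, -0.0072, 0, 0]]}' >/dev/null; python3 -m jog '{"ticks":[[0.05, -0.0072, 0, 0], [0, 0, 0, 0], [0, 0, 0, 0]]}' >/dev/null; python3 to.py .5661 .2555 .040 -.24
```

```text
t 14.03 tcp [0.5658 0.256  0.1401] yaw -0.239 down [-0.003 -0.002 -1.   ] q [ 0.39  0.24  1.81 -0.    1.1   0.62] w 1.003 F [-0.2  0.2  0.4]
turn 0.001 shift after turn [-1.000e-04  7.000e-04  1.001e-01]
```

```bash
python3 -m jog '{"ticks":[[0, 0, 0.035, 0], [0, 0, 0.035, 0], [0, 0, 0.03, 0], [0, 0, 0, 0], [0, 0, 0, 0]]}' |grep -E "pos|force";  python3 -m jog '{"ticks":[[0, 0, 0, 0], [0, 0, 0, 0], [0, 0, 0, 0], [0, 0, 0, 0], [0, 0, 0, 0]]}' 0 40; python3 -m jog '{"ticks":[[0, 0, -0.025, 0], [0, 0, -0.04, 0], [0, 0, -0.035, -0.143], [0, 0, 0, -0.143], [0, 0, 0, -0.144]]}'; python3 to.py .4990 -.2344 .14 .19
```

```text
tool_pos: [0.5675, 0.2557, 0.0426]
wrist_force: [-0.4, 0.4, -0.4]
grip_force: 0.0
time: 15.28
tool_pos: [0.5671, 0.2566, 0.042]
tcp_rot: [2.471, 1.94, 0.001]
wrist_force: [0.2, -0.0, 1.0]
width: 0.132
grip_force: 43.6
time: 15.9
tool_pos: [0.5669, 0.2566, 0.1422]
tcp_rot: [1.995, 2.427, 0.001]
wrist_force: [-0.2, -0.2, -2.0]
width: 0.138
grip_force: 43.2
t 15.9 tcp [0.5669 0.2566 0.1422] yaw 0.195 down [ 0.  0. -1.] q [0.38 0.23 1.81 0.   1.1  0.19] w 0.138 F [-0.2 -0.2 -2. ]
turn 0.005 shift after turn [-0.4693 -0.1594  0.0021]
```

```bash
python3 -m jog '{"ticks":[[-0.02, -0.0068, 0, 0], [-0.04, -0.0136, 0, 0], [-0.045, -0.0153, 0, 0], [-0.045, -0.0153, 0, 0], [-0.045, -0.0153, 0, 0]]}' >/dev/null; python3 -m jog '{"ticks":[[-0.045, -0.0153, 0, 0], [-0.045, -0.0153, 0, 0], [-0.045, -0.0153, 0, 0], [-0.045, -0.0153, 0, 0], [-0.045, -0.0153, 0, 0]]}' > /dev/null; python3 -m jog '{"ticks":[[-0.03, -0.0102, 0, 0], [-0.018, -0.006, 0, 0], [0, 0, 0, 0], [0, 0, 0, 0], [0, 0, 0, 0]]}' >/dev/null;  python3 to.py .4990 -.2334 .055 .19
```

```text
t 17.77 tcp [ 0.4992 -0.232   0.1416] yaw 0.191 down [-0.  0. -1.] q [-0.48  0.1   1.96  0.    1.07 -0.67] w 0.132 F [ 0.5  1.1 -1.4]
turn 0.001 shift after turn [-0.0013 -0.0004  0.0866]
```

```bash
python3 -m jog '{"ticks":[[-0.0013, 0, 0.035, 0], [0, 0, 0.035, 0], [0, 0, 0.015, 0], [0, 0, 0, 0], [0, 0, 0, 0]]}' | grep -E "pos|wrist"; python3 -m jog '{"ticks":[[0, 0, 0.005, 0], [0, 0, 0.004, 0], [0, 0, 0.003, 0], [0, 0, 0.001, 0], [0, 0, 0, 0]]}' | grep -E "pos|force"; python3 to.py .4990 -.2334 .0423 .19
```

```text
tool_pos: [0.5007, -0.2348, 0.0582]
wrist_force: [-0.4, 0.8, -1.4]
tool_pos: [0.4993, -0.2344, 0.0436]
wrist_force: [-1.3, -0.1, -1.4]
grip_force: 43.0
t 19.02 tcp [ 0.4993 -0.2344  0.0436] yaw 0.19 down [-0.  0. -1.] q [-0.48  0.22  2.03 -0.    0.89 -0.67] w 0.131 F [-1.3 -0.1 -1.4]
turn -0.0 shift after turn [ 0.001  -0.0001  0.0013]
```

```bash
python3 -m jog '{"ticks":[[0, 0, 0.001, 0], [0, 0, 0, 0]]}' | grep -E "pos|wrist"; python3 -m jog '{"ticks":[[0, 0, 0.001, 0], [0, 0, 0, 0]]}' | grep -E "pos|wrist"
```

```text
tool_pos: [0.4994, -0.2344, 0.0428]
wrist_force: [0.2, 0.2, -2.3]
tool_pos: [0.4996, -0.2345, 0.042]
wrist_force: [-0.7, -0.4, 0.1]
```

```bash
python3 -m jog '{"ticks":[[0, 0, 0.0005, 0], [0, 0, 0, 0]]}' | grep -E "pos|wrist"; python3 -m jog '{"ticks":[[0, 0, 0, 0], [0, 0, 0, 0], [0, 0, 0, 0], [0, 0, 0, 0]]}' 1 |grep -E "width|wrist"; python3 -m jog '{"ticks":[[0, 0, -0.02, 0], [0, 0, -0.04, 0], [0, 0, -0.04, 0.143], [0, 0, 0, 0.143], [0, 0, 0, 0.144]]}' >/dev/null; python3 to.py .5495 .1955 .14 -.24
```

```text
tool_pos: [0.4997, -0.2345, 0.042]
wrist_force: [-2.4, 0.9, 4.8]
wrist_force: [-0.1, 0.3, -0.8]
width: 0.967
t 20.9 tcp [ 0.5    -0.2347  0.1424] yaw -0.245 down [ 0.002 -0.001 -1.   ] q [-0.48  0.11  1.96  0.    1.07 -0.24] w 0.997 F [-0.7 -0.1  0.1]
turn -0.005 shift after turn [ 0.4296 -0.0541  0.0021]
```

```bash
python3 -m jog '{"ticks":[[0.05, -0.0063, 0, 0], [0.05, -0.0063, 0, 0], [0.05, -0.0063, 0, 0], [0.05, -0.0063, 0, 0], [0.05, -0.0063, 0, 0]]}' >/dev/null; python3 -m jog '{"ticks":[[0.05, -0.0063, 0, 0], [0.05, -0.0063, 0, 0], [0.05, -0.0063, 0, 0], [0.03, -0.004, 0, 0], [0, 0, 0, 0]]}' >/dev/null; python3 -m jog '{"ticks":[[0, 0, 0, 0], [0, 0, 0, 0]]}' >/dev/null; python3 to.py .5495 .1955 .040 -.24;python3 - <<'E'
from fit import *
I={c:bot.camera_info(c) for c in('scene','side')}
for c in I: bot.read_camera(c)
i=bot.camera_info('wrist'); snap('wrist','w2'); print(proj('wrist',[.5495,.1955,.082],i))
for n,g in {'cobalt':(.499,-.2344,.19),'red':(.5115,-.2992,.19)}.items():
    m=[(c,I[c],r['pixels'].astype(float)) for c in I for r in bot.regions_of(c,'tile_'+n)[:1]]
    x,f=fit(m,TI,g,.012)
    d=x[:2]-[.4928,-.202]; c,s=np.cos(.19),np.sin(.19); print(n,len(m),x[2],f,'kiln frame',c*d[0]+s*d[1],-s*d[0]+c*d[1])
E
```

```text
t 22.4 tcp [0.5486 0.195  0.1411] yaw -0.241 down [-0. -0. -1.] q [ 0.3   0.16  1.9  -0.    1.08  0.54] w 1.0 F [-0.2 -0.3 -0.4]
turn -0.001 shift after turn [0.0008 0.0007 0.1011]
[215.49610311 317.89139431]
cobalt 2 0.4016964357707835 0.5821115895266127 kiln frame -0.000779428803447911 -0.03380360667508664
red 2 0.20113277959516362 0.3097943065328373 kiln frame 0.00021587894302321428 -0.10090994329217005
```

View pics/w2.png

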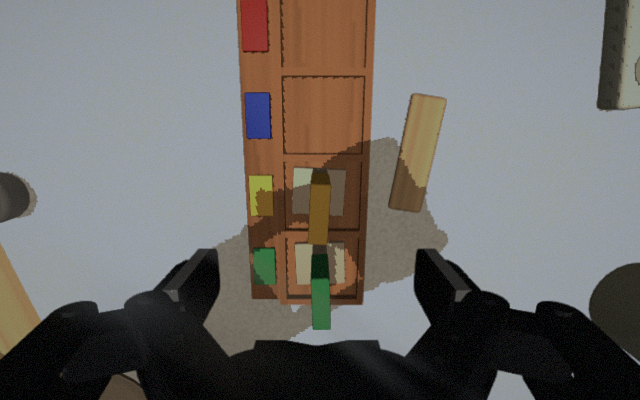

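The yellow slab's top is centred near (213,320), as predicted. I'll grasp it.

```bash
python3 -m jog '{"ticks":[[0, 0, 0.035, 0], [0, 0, 0.035, 0], [0, 0, 0.03, 0], [0, 0, 0, 0], [0, 0, 0, 0]]}' |grep -E "pos|force";  python3 -m jog '{"ticks":[[0, 0, 0, 0], [0, 0, 0, 0], [0, 0, 0, 0], [0, 0, 0, 0], [0, 0, 0, 0]]}' 0 40; python3 -m jog '{"ticks":[[0, 0, -0.025, 0], [0, 0, -0.04, 0], [0, 0, -0.035, -0.143], [0, 0, 0, -0.143], [0, 0, 0, -0.144]]}' >/dev/null; python3 to.py .4866 -.1696 .14 .19
```

```text
tool_pos: [0.5496, 0.1964, 0.0423]
wrist_force: [0.2, 0.2, 0.3]
grip_force: 0.0
time: 24.0
tool_pos: [0.549, 0.1963, 0.0416]
tcp_rot: [2.471, 1.939, 0.001]
wrist_force: [-0.1, -0.1, 1.3]
width: 0.135
grip_force: 43.2
t 24.62 tcp [0.5489 0.1962 0.1418] yaw 0.195 down [ 0.001  0.    -1.   ] q [0.3  0.16 1.9  0.   1.08 0.11] w 0.137 F [ 0.5 -0.1 -2.1]
turn 0.005 shift after turn [-0.3475 -0.1302  0.0017]
```

```bash
python3 -m jog '{"ticks":[[-0.02, -0.0075, 0, 0], [-0.04, -0.015, 0, 0], [-0.045, -0.0169, 0, 0], [-0.045, -0.0169, 0, 0], [-0.045, -0.0169, 0, 0]]}' >/dev/null; python3 -m jog '{"ticks":[[-0.045, -0.0169, 0, 0], [-0.045, -0.0169, 0, 0], [-0.045, -0.0169, 0, 0], [-0.018, -0.0066, 0, 0], [0, 0, 0, 0]]}' > /dev/null; python3 -m jog '{"ticks":[[0, 0, 0, 0], [0, 0, 0, 0]]}' >/dev/null;  python3 to.py .4866 -.1696 .055 .19
```

```text
t 26.12 tcp [ 0.4864 -0.169   0.1411] yaw 0.191 down [-0.  0. -1.] q [-0.38  0.04  2.04  0.    1.07 -0.57] w 0.14 F [ 0.  -0.  -1.6]
turn 0.001 shift after turn [-0.0007  0.0001  0.0861]
```

```bash
python3 -m jog '{"ticks":[[-0.0005, 0, 0.035, 0], [0, 0, 0.035, 0], [0, 0, 0.015, 0], [0, 0, 0, 0], [0, 0, 0, 0]]}' | grep -E "pos|wrist"; python3 -m jog '{"ticks":[[0, 0, 0.005, 0], [0, 0, 0.004, 0], [0, 0, 0.002, 0], [0, 0, 0.001, 0], [0, 0, 0, 0]]}' | grep -E "pos|wrist"; python3 -m jog '{"ticks":[[0, 0, 0.001, 0], [0, 0, 0, 0]]}' | grep -E "pos|wrist"; python3 -m jog '{"ticks":[[0, 0, 0.001, 0], [0, 0, 0, 0]]}' | grep -E "pos|wrist"
```

```text
tool_pos: [0.4877, -0.1709, 0.0576]
wrist_force: [-0.8, -0.3, -0.5]
tool_pos: [0.4864, -0.1707, 0.0442]
wrist_force: [0.4, 0.5, -1.2]
tool_pos: [0.4865, -0.1706, 0.0433]
wrist_force: [-0.7, -0.0, -1.1]
tool_pos: [0.4864, -0.1706, 0.0422]
wrist_force: [0.1, 0.0, -1.9]
```

```bash
python3 -m jog '{"ticks":[[0, 0, 0.001, 0], [0, 0, 0, 0]]}' | grep -E "pos|wrist"; python3 -m jog '{"ticks":[[0, 0, 0, 0], [0, 0, 0, 0], [0, 0, 0, 0], [0, 0, 0, 0]]}' 1 |grep -E "width|wrist"; python3 -m jog '{"ticks":[[0, 0, -0.02, 0], [0, 0, -0.04, 0], [0, 0, -0.04, 0.143], [0, 0, 0, 0.143], [0, 0, 0, 0.144]]}' >/dev/null; python3 to.py .5347 .1305 .14 -.24
```

```text
tool_pos: [0.4866, -0.1707, 0.0416]
wrist_force: [-1.2, -0.2, 2.2]
wrist_force: [-0.1, -0.1, -0.4]
width: 0.964
t 29.25 tcp [ 0.487  -0.1709  0.1423] yaw -0.245 down [ 0.002 -0.001 -1.   ] q [-0.39  0.04  2.04 -0.    1.07 -0.14] w 1.003 F [-0.2  0.5 -0.8]
turn -0.005 shift after turn [ 0.3041 -0.0253  0.0022]
```

```bash
python3 -m jog '{"ticks":[[0.05, -0.0042, 0, 0], [0.05, -0.0042, 0, 0], [0.05, -0.0042, 0, 0], [0.05, -0.0042, 0, 0], [0.05, -0.0042, 0, 0]]}' >/dev/null; python3 -m jog '{"ticks":[[0.05, -0.0042, 0, 0], [0.004, 0, 0, 0], [0, 0, 0, 0], [0, 0, 0, 0]]}' >/dev/null;  python3 to.py .5347 .1305 .040 -.24
```

```text
t 30.38 tcp [0.5339 0.1295 0.1411] yaw -0.241 down [-0.001 -0.    -1.   ] q [ 0.19  0.1   1.97 -0.    1.07  0.43] w 1.0 F [-0.1 -0.7 -0.2]
turn -0.001 shift after turn [0.0013 0.0005 0.1011]
```

```bash
python3 -m jog '{"ticks":[[0.001, 0, 0.035, 0], [0, 0, 0.035, 0], [0, 0, 0.03, 0], [0, 0, 0, 0], [0, 0, 0, 0]]}' |grep -E "pos|force";  python3 -m jog '{"ticks":[[0, 0, 0, 0], [0, 0, 0, 0], [0, 0, 0, 0], [0, 0, 0, 0], [0, 0, 0, 0]]}' 0 40; python3 -m jog '{"ticks":[[0, 0, -0.025, 0], [0, 0, -0.04, 0], [0, 0, -0.035, -0.143], [0, 0, 0, -0.143], [0, 0, 0, -0.144]]}' >/dev/null; python3 to.py .4741 -.1048 .14 .19
```

```text
tool_pos: [0.5353, 0.1309, 0.0423]
wrist_force: [0.9, 0.3, -0.5]
grip_force: 0.0
time: 31.62
tool_pos: [0.5347, 0.1317, 0.0415]
tcp_rot: [2.471, 1.94, 0.001]
wrist_force: [0.6, 0.3, 2.0]
width: 0.137
grip_force: 43.3
t 32.25 tcp [0.5346 0.1316 0.1418] yaw 0.195 down [ 0.001  0.    -1.   ] q [ 0.2   0.1   1.97 -0.    1.07  0.  ] w 0.139 F [-0.2 -0.3 -1.5]
turn 0.005 shift after turn [-0.2208 -0.1041  0.0017]
```

```bash
python3 -m jog '{"ticks":[[-0.02, -0.0094, 0, 0], [-0.04, -0.0189, 0, 0], [-0.04, -0.0189, 0, 0], [-0.04, -0.0189, 0, 0], [-0.04, -0.0189, 0, 0]]}' >/dev/null; python3 -m jog '{"ticks":[[-0.025, -0.0118, 0, 0], [-0.016, -0.0075, 0, 0], [0, 0, 0, 0], [0, 0, 0, 0], [0, 0, 0, 0]]}' > /dev/null;  python3 to.py .4741 -.1048 .055 .19
```

```text
t 33.5 tcp [ 0.474  -0.1043  0.1412] yaw 0.191 down [-0.  0. -1.] q [-0.27 -0.02  2.1   0.    1.07 -0.46] w 0.133 F [-0.2 -0.7 -0.4]
turn 0.001 shift after turn [-0.0005  0.      0.0862]
```

```bash
python3 -m jog '{"ticks":[[0, 0, 0.035, 0], [0, 0, 0.035, 0], [0, 0, 0.015, 0], [0, 0, 0, 0], [0, 0, 0, 0]]}' | grep -E "pos|wrist"; python3 -m jog '{"ticks":[[0, 0, 0.005, 0], [0, 0, 0.004, 0], [0, 0, 0.002, 0], [0, 0, 0.001, 0], [0, 0, 0, 0]]}' | grep -E "pos|wrist"; python3 -m jog '{"ticks":[[0, 0, 0.001, 0], [0, 0, 0, 0]]}' | grep -E "pos|wrist"; python3 -m jog '{"ticks":[[0, 0, 0.001, 0], [0, 0, 0, 0]]}' | grep -E "pos|wrist"
```

```text
tool_pos: [0.4751, -0.1052, 0.0575]
wrist_force: [0.6, -0.1, -1.2]
tool_pos: [0.4737, -0.1051, 0.0442]
wrist_force: [-0.1, 0.3, -1.3]
tool_pos: [0.4738, -0.1051, 0.0433]
wrist_force: [-0.2, 1.2, -0.4]
tool_pos: [0.4737, -0.1051, 0.0422]
wrist_force: [-0.4, -0.1, -0.6]
```

Next I'll touch down, release, and retreat up and clear for a final check.

```bash
python3 -m jog '{"ticks":[[0, 0, 0.001, 0], [0, 0, 0, 0]]}' | grep -E "pos|wrist"; python3 -m jog '{"ticks":[[0, 0, 0, 0], [0, 0, 0, 0], [0, 0, 0, 0], [0, 0, 0, 0]]}' 1 |grep -E "width|wrist"; python3 -m jog '{"ticks":[[0, 0, -0.02, 0], [0, 0, -0.04, 0], [0, 0, -0.04, 0], [0, 0, -0.04, 0], [0, 0, 0, 0]]}' >/dev/null; python3 -m jog '{"ticks":[[0.05, 0, 0, 0], [0.05, 0, 0, 0], [0.05, 0, 0, 0], [0.05, 0, 0, 0], [0, 0, 0, 0]]}' | grep pos; python3 -c "
from h import *
for c,(a,b,d,e) in {'scene':(90,230,180,360),'side':(110,240,280,440)}.items():
    snap(c,c+'9'); im=cv2.imread(f'pics/{c}9.png')[a:b,d:e]; cv2.imwrite(f'pics/{c}9c.png',cv2.resize(im,None,fx=4,fy=4,interpolation=2))"
```

```text
tool_pos: [0.474, -0.1051, 0.0415]
wrist_force: [0.8, 0.3, 0.7]
wrist_force: [0.6, 0.8, 0.1]
width: 0.965
tool_pos: [0.4343, 0.0938, 0.1799]
```

View pics/scene9c.png

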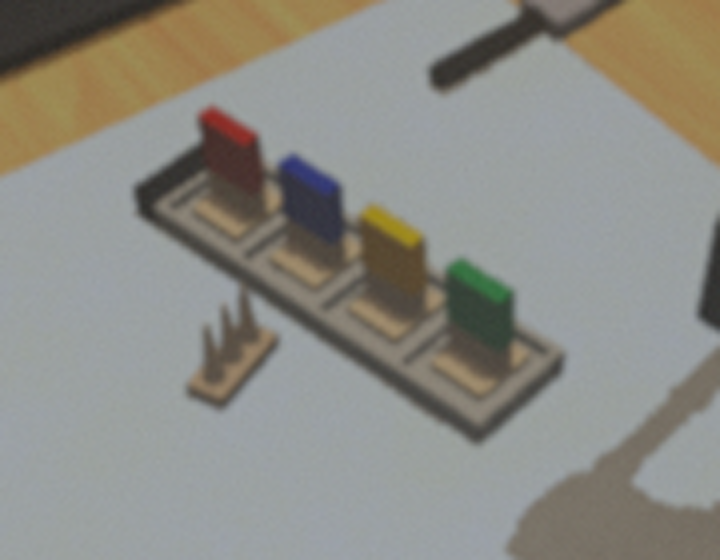

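View pics/side9c.png

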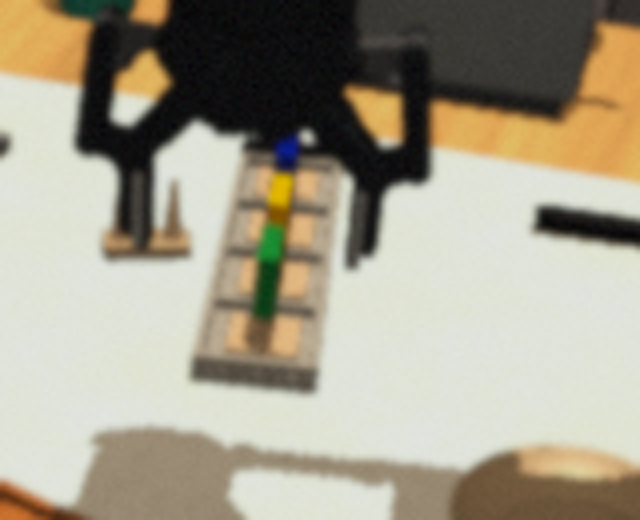

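All four tiles stand upright, square and centred in their bays. Counting from the black end (scene crop left, (170,180)) the order is red, cobalt, yellow, green, and the gripper is clear of everything.

```bash
python3 -c "
from workcell import bot
print(bot.finish_job())"
```

```text
the job is handed in; nothing more can be done
None
```

I moved all four tiles to the kiln rack in order from the black end (red, cobalt, yellow, green); the last pictures showed each upright and released in its bay, and I handed the job in, though it returned no verdict.

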